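Finish a crisscross tightening pass on a filter cover

ROBOT

A 6-joint arm with a two-finger parallel gripper is mounted at the origin on a cart in front of the work surface, level with it; the furniture and walls round the work are solid. World frame = base frame: x ahead of the robot, y to its left, z up, the work surface at z = 0. Lengths are in m, angles in rad, forces in N, time in s.
With the tool pointing down it reaches from about 0.35 to 0.975 m from the base axis. Payload 4.9 kg.
Tool frame: the origin (TCP) lies at the very end of the fingers, on their centre line; the grasp point (between the pads) lies manip.grip_point_offset behind it (manip.grip_point_offset is the distance from the TCP to the grasp point, in m); z points along the fingers, y is the line along which they close (so a half turn about z gives the same grasp; the last joint's range is limited). The gripper opens to 85 mm and grips with 20 to 120 N. Pads are 22 mm wide; open, the fingers measure 114 mm over their backs; the gripper's body (76 mm by 85 mm) begins 54 mm behind the grasp point. The pads swing forward as they close: fully open they stand 13 mm farther back than shut.
Start: joints at [-0.119, 0.053, 1.613, -0, 1.476, -0.119], TCP at [0.625, 0, 0.231] pointing down, gripper open.
Joint ranges: [-3.01, 3.01], [-1.01, 2.22], [0.06, 2.58], [-1.02, 4.17], [0.09, 2.62], [-3.14, 3.14]. Speed limits (rad/s): [2.57, 2.57, 3.14, 3.14, 3.14, 3.14].

INTERFACE

Orientations are given as a unit quaternion [w, x, y, z].
In Python, from plant import manip gives the robot as it stands.
- The arm moves only by the shell command python3 -m crank 'ROWS' [OPENING]. ROWS is JSON, a list of rows, each an object of numbers: "x", "y", "z": the shift along the tool's x, y, z in cm; "turn": the turn about the tool's z in rad. In form: [{"x": .., "y": .., "z": .., "turn": ..}, ...]. A call has 1 to 5 rows; each row shifts and turns the commanded pose from where the row before left it, along the tool's axes as they then stand; what a row does not reach is not made up. A row lasts 1/10 s, in which the tool goes at most 50 mm and 8.59 degrees, less where a joint would pass 70% of its speed; a pose out of reach is approached as far as the arm can. A call with a gripper value outside its range is refused whole. OPENING is the opening in per cent of the stroke, from 0 (shut) to 100 (fully open), set as the call begins (- or left out, the last holds). The fingers move at their own pace and stop on an object; the grip force is fixed at half the most. Time passes only in rows, so rows that do not move let the fingers close. It gives the time, the measured TCP pose, the force, the opening and the grip force at its end, in the units of the state.
- manip.state(): the state, without advancing time (a new reading comes with each control period).
- manip.grab_frame(name): name is "scene" or "side" or "wrist"; returns (picture, depth): 480x640x3 uint8, red, green, blue; 480x640 float32, m along the optical axis (not along the pixel's ray), 0 where there is no reading.
- manip.camera_model(name): a dict with "mtx" (3x3 intrinsics, pixels), "k1" (the pictures are not rectified: a ray, as slopes to the right and down, at radius r is drawn at 1 + k1 r^2 times it, then the intrinsics apply), "world_to_cam" (4x4, takes a point from world to camera coordinates). Camera axes: x right, y down, z forward; pixel columns grow to the right and rows downward; lengths in m; the calibration is good to about 2 mm. A picture is of the moment at which its call begins: read the wrist's pose just before it. camera_model takes no time and is no camera call; for the wrist camera it gives the pose at the moment of the call.
- manip.job_done(): hands the job in; it is judged then, once.
The state is a dict: "time": time; "joint_pos": joint angles; "joint_vel": joint speeds; "joint_efforts": joint torques, N m; "tool_pos": TCP position; "tool_rot": TCP orientation; "contact_force": force on the tool from outside, world axes, zero at the start; "ft_torque": the same for the moment, N m; "gripper_width": opening from 0.0 (shut) to 1.0 (fully open); "grasp_force": force on a finger pad.
Only numpy, scipy, OpenCV 4.12 (cv2) and the standard library are available. Lean on these libraries where they do the work, as an engineer would, in place of code of your own. Each camera call takes 0.05 s, during which the arm holds its last target. There are 200 camera calls.

TASK

The round cover of the suction filter is being tightened crosswise, a part turn per screw in each pass; in this pass one opposite pair of its four T-bar screws is done, with their bars pointing at the middle of the cover. Do the other pair: turn the screw beside the hose pipe clockwise first, then the one straight across from it, each only until its bar points at the middle of the cover too. Leave both like that.

Things in the scene. Friction and masses are not known exactly. Their poses are not given: they have to be found in the camera images.
- filter: Fixed low pot with flat metal cover, 208 mm wide, cover top 70 mm above the table. Origin: on its axis at the table top, z up. Hose pipe (32 mm thick, height 30 mm) along its +x, out to 155 mm. Four alike T-bar screws on the cover, each 80 mm from the axis: +x (by the pipe), -x (across); those at +y and -y are done, tight, immovable. Stud at the centre, to 80 mm height.
- pipe_screw (a joint): Screw at +x, by the pipe. Its bar, 54 long, 14 thick, 24 mm high, spans 94 to 118 mm above the table on a 12 mm stem. Value: 0 = bar along the filter's y (along the rim), grows clockwise seen from above, 1.571 = bar points at the cover's centre. Starts at 0.25 to 0.6, can go past 1.571 (stop 2.6). Friction 0.08 N m; stays where left.
- far_screw (a joint): Screw at -x, straight across from the pipe. Same T-bar: 54 long, 14 thick, 24 mm high, 94 to 118 mm above the table on a 12 mm stem. Value: 0 = bar along the filter's y, grows clockwise seen from above, 1.571 = bar points at the cover's centre. Starts at 0.25 to 0.6, can go past 1.571 (stop 2.6). Friction 0.08 N m; stays where left.

How it is judged:
On the way, in this order (a step that is already met when the one before it is completed fails the run):
1. the pipe screw's bar points at the cover's centre (within 16 degrees) while the far screw has not yet been turned (value of joint pipe_screw between 1.291 and 1.851 rad and value of joint far_screw below 0.75 rad), for 0.2 s.
2. the far screw's bar points at the centre too (both within 16 degrees) (value of joint pipe_screw between 1.291 and 1.851 rad and value of joint far_screw between 1.291 and 1.851 rad), for 0.2 s.
At the end, for the whole second after the job is handed in: The bars of the pipe screw and of the far screw both point at the cover's centre within 16 degrees (joint values 1.29 to 1.85) and are at rest; the pipe screw was turned first (all of step 2 and velocity of joint pipe_screw between -0.05 and 0.05 rad/s and velocity of joint far_screw between -0.05 and 0.05 rad/s); the robot touches nothing.
It also fails if it takes over 42 s, if anything falls off the work surface, if the arm or the gripper's body presses on something with over 40 N, if the wrist force passes 120 N, or if a joint passes its speed limit or range.

## Working session

There is one attempt and no reset: what is moved stays moved. The work goes in short steps, Python scripts to look and compute and a shell command to move; the robot and the scene stay as the last step left them, time stands still between calls to the robot, and variables do not carry over. Pictures are saved under pics/ and viewed, at most 10 in all, crops included, and the job is handed in when it is done.

```bash
mkdir -p pics
python3 - <<'E'
from plant import manip
import cv2,numpy as np
print(manip.grip_point_offset, manip.state())
fs=[]
for n in("scene","side","wrist"):
    p,d=manip.grab_frame(n); np.savez(f"{n}.npz",p=p,d=d,**{k:np.array(v) for k,v in manip.camera_model(n).items()}); fs.append(p)
    print(n,manip.camera_model(n))
cv2.imwrite("pics/a.png",fs[0][:,:,::-1]); cv2.imwrite("pics/b.png",fs[2][:,:,::-1])
E
```

```text
0.0187 {'time': 0.0, 'joint_pos': array([-1.19017000e-01,  5.33342207e-02,  1.61432033e+00,  3.14153766e-05,
        1.47598134e+00, -1.19029991e-01]), 'joint_vel': array([-0.00096963,  0.00014063, -0.00150979,  0.0021367 , -0.00136016,
       -0.00037302]), 'joint_efforts': array([ 2.70554956e-04, -3.93670499e+01, -3.70175600e+01, -1.62778279e-04,
        6.93513779e-03, -6.06393527e-06]), 'tool_pos': array([6.24372006e-01, 7.36915722e-05, 2.30061318e-01]), 'tool_rot': array([-8.12725531e-04,  7.07102882e-01,  7.07109942e-01, -6.19212236e-04]), 'contact_force': array([0.28813114, 0.8680943 , 0.07602311]), 'ft_torque': array([-0.00280911,  0.0160157 , -0.03340086]), 'grasp_force': 0.0, 'gripper_width': 0.9964764024927475}
scene {'mtx': array([[491.0659088 ,   0.        , 322.33930633],
       [  0.        , 491.0659088 , 236.41608959],
       [  0.        ,   0.        ,   1.        ]]), 'k1': -0.13380330712802577, 'world_to_cam': array([[-0.88611515, -0.46314638, -0.01718622,  0.55393488],
       [-0.26541737,  0.53751074, -0.80039729,  0.12769289],
       [ 0.37993888, -0.70468265,
[... 307 characters left out ...]
y([[ 0.96190645, -0.2733664 , -0.00260798, -0.50173149],
       [-0.19060462, -0.66378917, -0.7232246 ,  0.24865872],
       [ 0.19597415,  0.69617149, -0.69060798,  0.69964238],
       [ 0.        ,  0.        ,  0.        ,  1.        ]])}
wrist {'mtx': array([[365.6756828 ,   0.        , 317.90301988],
       [  0.        , 365.6756828 , 239.52103106],
       [  0.        ,   0.        ,   1.        ]]), 'k1': 0.021578491507258848, 'world_to_cam': array([[ 0.99999739,  0.00122094, -0.00192886, -0.62438774],
       [ 0.00169596, -0.96293503,  0.26972811, -0.03616242],
       [-0.00152805, -0.26973068, -0.96293459,  0.37894494],
       [ 0.        ,  0.        ,  0.        ,  1.        ]])}
```

View pics/a.png

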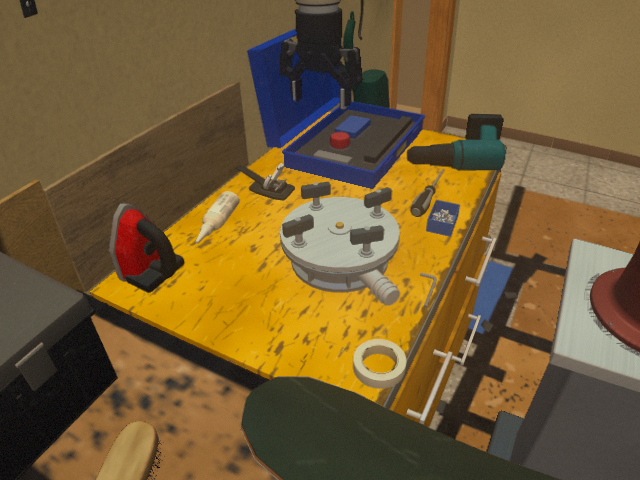

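View pics/b.png

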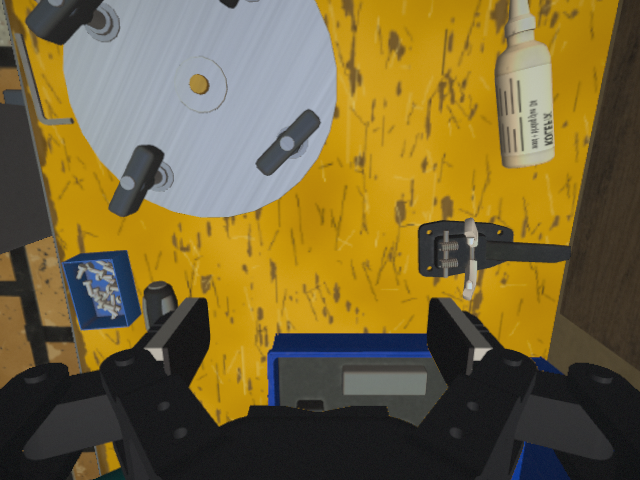

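The scene picture shows the filter centre stud at (339,225), with the pipe going to (385,290). The pipe screw's bar is at (367,237), the far one at (316,190), and the done pair at (298,228) and (378,198). In the wrist picture the stud is at (200,84), and two bars are fully visible at (138,180) and (288,143).

```bash
cat > h.py <<'E'
import numpy as np,cv2
def cast(c,uv,z):
    K=c["mtx"];k=float(c["k1"]);T=c["world_to_cam"]
    uv=np.atleast_2d(np.float64(uv))
    n=cv2.undistortPoints(uv[:,None],K,np.array([k,0,0,0.]))[:,0]
    R,t=T[:3,:3],T[:3,3]; o=-R.T@t
    d=np.c_[n,np.ones(len(n))]@R
    return o+d*((z-o[2])/d[:,2])[:,None]
def points(c):
    """all depth pixels to world"""
    d=c["d"];v,u=np.mgrid[0:480,0:640]
    n=cv2.undistortPoints(np.c_[u.ravel(),v.ravel()].astype(float)[:,None],c["mtx"],np.array([float(c["k1"]),0,0,0]))[:,0]
    P=np.c_[n,np.ones(len(n))]*d.reshape(-1,1)
    T=c["world_to_cam"]
    return ((P-T[:3,3])@T[:3,:3]).reshape(480,640,3)
def bars(c,ctr,zlo=.088,zhi=.125):
    P=points(c);m=(c["d"]>0)&(P[...,2]>zlo)&(P[...,2]<zhi)&(np.hypot(P[...,0]-ctr[0],P[...,1]-ctr[1])<.13)
    n,L,st,_=cv2.connectedComponentsWithStats(m.astype(np.uint8))
    for i in range(1,n):
        if st[i,4]<120: continue
        q=P[L==i]; q=q[q[:,2]>np.percentile(q[:,2],90)-.006]
        (cx,cy),(w,h),a=cv2.minAreaRect((q[:,:2]*1000).astype(np.float32))
        ang=a if w>h else a+90
        print("bar",round(cx),round(cy),"size",round(w),round(h),"angle",round((ang+90)%180-90,1),"z",q[:,2].max().round(3),"px",st[i,:4])
E
python3 - <<'E'
from h import *
s=np.load("scene.npz");w=np.load("wrist.npz");b=np.load("side.npz")
c=cast(s,(339,225),.08)[0];print("ctr",c,cast(w,(200,84),.08),"pipe end",cast(s,(385,290),.03))
for n,x in(("scene",s),("wrist",w),("side",b)): print(n);bars(x,c)
E
```

```text
ctr [0.53434652 0.10894853 0.08      ] [[0.53704049 0.10548822 0.08      ]] pipe end [[0.42019115 0.17427323 0.03      ]]
scene
bar 602 66 size 54 18 angle 42.3 z 0.123 px [301 182  30  19]
bar 492 39 size 53 15 angle 57.0 z 0.122 px [364 187  28  22]
bar 577 175 size 53 16 angle 57.6 z 0.122 px [282 215  32  23]
bar 466 149 size 53 15 angle 39.1 z 0.122 px [350 225  34  22]
wrist
bar 461 141 size 36 15 angle 42.2 z 0.122 px [25  0 79 45]
bar 567 150 size 9 3 angle 2.4 z 0.115 px [219   0  21   9]
bar 603 64 size 54 14 angle 43.7 z 0.123 px [255 109  65  67]
bar 494 38 size 53 15 angle 58.2 z 0.122 px [108 144  57  73]
side
bar 578 171 size 56 15 angle 60.1 z 0.121 px [322 180  17  33]
bar 467 144 size 53 14 angle 40.0 z 0.121 px [248 205  29  32]
bar 604 61 size 56 14 angle 42.9 z 0.122 px [358 224  24  35]
bar 494 35 size 55 15 angle 58.4 z 0.122 px [288 251  21  40]
```

The bars agree across the views. The pipe screw is at about (467,146) mm with its bar at 40°, the far screw at (603,64) mm at 43°, and both must end at -31°.

```bash
cat >> h.py <<'E'
def need(x,y,z,yang):
    """remaining shift in tool axes (cm) and turn (rad) to TCP x,y,z with tool y axis at yang deg (mod 180)"""
    from plant import manip
    from scipy.spatial.transform import Rotation as Ro
    s=manip.state();q=s["tool_rot"];R=Ro.from_quat([q[1],q[2],q[3],q[0]]).as_matrix()
    cur=np.degrees(np.arctan2(R[1,1],R[0,1]))
    print("t",s["time"].__round__(2),"shift",(R.T@(np.array([x,y,z])-s["tool_pos"])*100).round(2),"turn",np.radians((cur-yang+90)%180-90).round(3),"yang",cur.round(1),"tcp",s["tool_pos"].round(4),"F",s["contact_force"].round(1),"T",s["ft_torque"].round(2),"w",s["gripper_width"].__round__(3),"g",s["grasp_force"],"j6",s["joint_pos"][5].__round__(2))
E
python3 -m crank '[{"x":2.9,"y":-3.1},{"x":2.9,"y":-3.1},{"x":2.9,"y":-3.1},{"x":2.9,"y":-3.1},{"x":2.9,"y":-3.1}]' 50
python3 -m crank '[{"turn":0.145},{"turn":0.145},{"turn":0.145},{"turn":0.145},{"turn":0.145}]'
python3 -m crank '[{"turn":0.145},{}]'
python3 -c "
from h import *
need(.467,.146,.150,-50)"
```

```text
t 0.15 shift [ 14.59 -15.74   8.06] turn 0.873 yang -0.0 tcp [0.6245 0.     0.2303] F [ 0.7 -0.3 -1.1] T [ 0.04 -0.01 -0.02] w 1.003 g 0.0 j6 -0.12schema error: expected keys x, y, z, turn
schema error: expected keys x, y, z, turn
schema error: expected keys x, y, z, turn
```

All four keys are required in every row.

```bash
python3 -m crank '[{"x":2.9,"y":-3.1,"z":0,"turn":0},{"x":2.9,"y":-3.1,"z":0,"turn":0},{"x":2.9,"y":-3.1,"z":0,"turn":0},{"x":2.9,"y":-3.1,"z":0,"turn":0},{"x":2.9,"y":-3.1,"z":0,"turn":0}]' 50
python3 -m crank '[{"x":0,"y":0,"z":0,"turn":0.145},{"x":0,"y":0,"z":0,"turn":0.145},{"x":0,"y":0,"z":0,"turn":0.145},{"x":0,"y":0,"z":0,"turn":0.145},{"x":0,"y":0,"z":0,"turn":0.145}]'
python3 -m crank '[{"x":0,"y":0,"z":0,"turn":0.145},{"x":0,"y":0,"z":0,"turn":0},{"x":0,"y":0,"z":0,"turn":0}]'
python3 -c "
from h import *
need(.467,.146,.150,-50)"
```

```text
time: 0.65
tool_pos: [0.4685, 0.1458, 0.2309]
tool_rot: [-0.0, 0.707, 0.707, -0.0]
contact_force: [0.9, 1.8, 0.5]
gripper_width: 0.5
grasp_force: 0.0
time: 1.15
tool_pos: [0.4697, 0.145, 0.231]
tool_rot: [-0.0, 0.913, 0.408, -0.0]
contact_force: [-0.5, -0.7, -0.4]
gripper_width: 0.5
grasp_force: 0.0
time: 1.45
tool_pos: [0.4698, 0.145, 0.231]
tool_rot: [-0.0, 0.939, 0.345, -0.0]
contact_force: [-0.4, -0.4, -0.9]
gripper_width: 0.5
grasp_force: 0.0
t 1.45 shift [-0.15 -0.26  8.1 ] turn 0.006 yang -49.7 tcp [0.4698 0.145  0.231 ] F [-0.4 -0.4 -0.9] T [ 0.04 -0.03 -0.01] w 0.5 g 0.0 j6 1.01
```

```bash
python3 -m crank '[{"x":-0.1,"y":-0.2,"z":3.5,"turn":0},{"x":0,"y":0,"z":3.5,"turn":0},{"x":0,"y":0,"z":2.5,"turn":0},{"x":0,"y":0,"z":0,"turn":0}]'
python3 - <<'E'
from h import *
from plant import manip
need(.467,.146,.090,-50)
fs=[]
for n in("wrist","side"):
    c={k:np.array(v) for k,v in manip.camera_model(n).items()}
    c["p"],c["d"]=manip.grab_frame(n);fs.append(c["p"]);print(n);bars(c,(.535,.106),.085,.119+.004)
fs[1]=cv2.resize(fs[1][120:360,200:520],(533,400));fs[0]=cv2.resize(fs[0],(266,200))
o=np.zeros((400,800,3),np.uint8);o[:,:533]=fs[1];o[:200,533:799]=fs[0]
cv2.imwrite("pics/c.png",o[:,:,::-1])
E
```

```text
time: 1.85
tool_pos: [0.4647, 0.1454, 0.1317]
tool_rot: [-0.001, 0.939, 0.344, -0.004]
contact_force: [-1.1, -0.6, -0.1]
gripper_width: 0.501
grasp_force: 0.0
t 1.85 shift [0.25 0.12 4.17] turn 0.005 yang -49.7 tcp [0.4647 0.1454 0.1317] F [-1.1 -0.6 -0.1] T [ 0.02 -0.01  0.01] w 0.501 g 0.0 j6 1.02
wrist
bar 574 170 size 44 15 angle 59.0 z 0.122 px [406   0  71 115]
bar 597 68 size 50 5 angle 48.8 z 0.11 px [607 112  33 117]
bar 468 148 size 53 14 angle 40.4 z 0.122 px [299 218  35 115]
bar 507 53 size 11 21 angle -80.2 z 0.12 px [481 312  49  50]
bar 478 23 size 12 4 angle 69.0 z 0.119 px [505 400  19  22]
side
bar 577 171 size 54 14 angle 58.6 z 0.121 px [322 180  17  33]
bar 464 142 size 46 15 angle 41.1 z 0.121 px [248 207  29  30]
bar 604 61 size 54 15 angle 44.5 z 0.121 px [358 224  24  35]
bar 494 35 size 54 14 angle 59.2 z 0.122 px [288 251  21  40]
```

View pics/c.png

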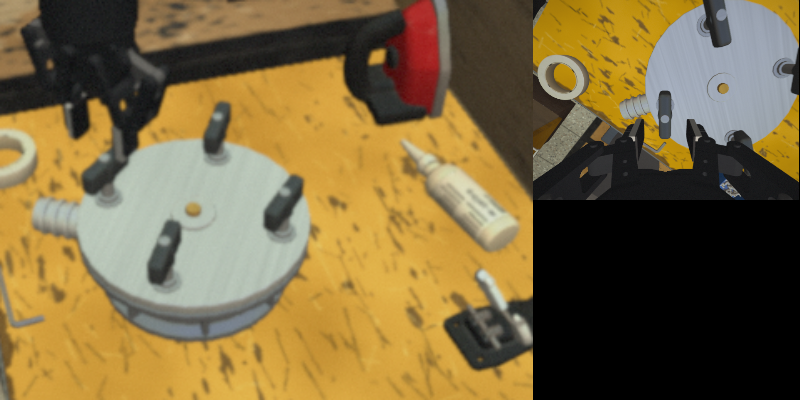

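The inset wrist picture shows the pipe bar centred between the open fingers, at about (665,112) in the composite. Next: descend and grip.

```bash
python3 -m crank '[{"x":0.35,"y":0.1,"z":1.5,"turn":0},{"x":0,"y":0,"z":1.5,"turn":0},{"x":0,"y":0,"z":1.1,"turn":0},{"x":0,"y":0,"z":0,"turn":0}]'
python3 -c "
from h import *
need(.468,.147,.090,-50)"
python3 -m crank '[{"x":0,"y":0,"z":0,"turn":0},{"x":0,"y":0,"z":0,"turn":0},{"x":0,"y":0,"z":0,"turn":0},{"x":0,"y":0,"z":0,"turn":0},{"x":0,"y":0,"z":0,"turn":0}]' 5
python3 -c "
from h import *
need(.468,.147,.090,-50)"
```

```text
time: 2.35
tool_pos: [0.4701, 0.1472, 0.0938]
tool_rot: [-0.0, 0.939, 0.343, -0.002]
contact_force: [-0.1, -0.1, 0.4]
gripper_width: 0.5
grasp_force: 0.0
t 2.35 shift [-0.17 -0.12  0.38] turn 0.003 yang -49.8 tcp [0.4701 0.1472 0.0938] F [-0.1 -0.1  0.4] T [ 0.03  0.04 -0.  ] w 0.5 g 0.0 j6 1.02
time: 2.85
tool_pos: [0.4695, 0.1499, 0.0962]
tool_rot: [-0.003, 0.939, 0.343, -0.001]
contact_force: [-8.0, 8.4, 5.3]
gripper_width: 0.144
grasp_force: 59.7
t 2.85 shift [-0.3   0.13  0.62] turn 0.003 yang -49.9 tcp [0.4695 0.1499 0.0962] F [-8.   8.4  5.3] T [ 1.31  1.38 -0.1 ] w 0.144 g 59.6592253446579 j6 1.02
```

```bash
python3 -m crank '[{"x":0,"y":0,"z":0,"turn":0.14},{"x":0,"y":0,"z":0,"turn":0.14},{"x":0,"y":0,"z":0,"turn":0.14},{"x":0,"y":0,"z":0,"turn":0.14},{"x":0,"y":0,"z":0,"turn":0.14}]' 5
python3 -c "
from h import *
need(.468,.147,.090,-121)"
python3 -m crank '[{"x":0,"y":0,"z":0,"turn":0.14},{"x":0,"y":0,"z":0,"turn":0.14},{"x":0,"y":0,"z":0,"turn":0.14},{"x":0,"y":0,"z":0,"turn":0.12},{"x":0,"y":0,"z":0,"turn":0}]' 5
python3 -c "
from h import *
need(.468,.147,.090,-121)"
```

```text
time: 3.35
tool_pos: [0.4702, 0.148, 0.0962]
tool_rot: [-0.0, 1.0, -0.002, -0.001]
contact_force: [-6.7, 0.1, 5.8]
gripper_width: 0.15
grasp_force: 59.6
t 3.35 shift [-0.22  0.1   0.62] turn 0.537 yang -90.2 tcp [0.4702 0.148  0.0962] F [-6.7  0.1  5.8] T [0.08 0.99 0.13] w 0.15 g 59.62682604789734 j6 1.73
time: 3.85
tool_pos: [0.4698, 0.1463, 0.0962]
tool_rot: [0.002, 0.964, -0.267, -0.002]
contact_force: [-7.8, -4.7, 8.1]
gripper_width: 0.149
grasp_force: 60.1
t 3.85 shift [-0.19  0.03  0.62] turn 0.0 yang -121.0 tcp [0.4698 0.1463 0.0962] F [-7.8 -4.7  8.1] T [-0.78  1.3  -0.01] w 0.149 g 60.082887411117554 j6 2.26
```

```bash
python3 -m crank '[{"x":0,"y":0,"z":0,"turn":0},{"x":0,"y":0,"z":0,"turn":0},{"x":0,"y":0,"z":0,"turn":0},{"x":0,"y":0,"z":0,"turn":0}]' 50
python3 -m crank '[{"x":0,"y":0,"z":-2,"turn":0},{"x":0,"y":0,"z":-3,"turn":0},{"x":0,"y":0,"z":-3,"turn":0},{"x":0,"y":0,"z":0,"turn":0}]'
python3 - <<'E'
from h import *
from plant import manip
need(.603,.064,.160,-47)
for n in("scene","side"):
    c={k:np.array(v) for k,v in manip.camera_model(n).items()}
    c["p"],c["d"]=manip.grab_frame(n);print(n);bars(c,(.535,.106))
E
```

```text
time: 4.25
tool_pos: [0.4716, 0.1475, 0.0956]
tool_rot: [-0.0, 0.964, -0.266, 0.0]
contact_force: [0.3, -0.6, -0.6]
gripper_width: 0.501
grasp_force: 0.0
time: 4.65
tool_pos: [0.4744, 0.1479, 0.1808]
tool_rot: [-0.002, 0.964, -0.266, 0.004]
contact_force: [0.1, -0.8, 1.6]
gripper_width: 0.5
grasp_force: 0.0
t 4.65 shift [15.33  0.61  2.19] turn -1.29 yang -120.9 tcp [0.4744 0.1479 0.1808] F [ 0.1 -0.8  1.6] T [ 0.01 -0.03 -0.02] w 0.5 g 0.0 j6 2.26
scene
bar 602 66 size 53 15 angle 44.3 z 0.122 px [301 182  30  19]
bar 492 38 size 56 15 angle 57.8 z 0.122 px [364 187  28  22]
bar 576 176 size 53 15 angle 57.5 z 0.122 px [282 215  32  23]
bar 467 149 size 15 54 angle -31.8 z 0.122 px [355 221  25  29]
side
bar 577 171 size 55 15 angle 58.1 z 0.122 px [322 180  17  33]
bar 467 145 size 16 54 angle -32.9 z 0.121 px [244 210  38  23]
bar 604 61 size 55 14 angle 43.5 z 0.121 px [358 224  24  35]
bar 494 35 size 55 14 angle 58.5 z 0.121 px [288 251  21  40]
```

```bash
python3 -m crank '[{"x":3.8,"y":0.15,"z":0,"turn":0},{"x":3.8,"y":0.15,"z":0,"turn":0},{"x":3.8,"y":0.15,"z":0,"turn":0},{"x":3.8,"y":0.15,"z":0,"turn":0},{"x":0,"y":0,"z":0,"turn":-0.145}]'
python3 -m crank '[{"x":0,"y":0,"z":0,"turn":-0.145},{"x":0,"y":0,"z":0,"turn":-0.145},{"x":0,"y":0,"z":0,"turn":-0.145},{"x":0,"y":0,"z":0,"turn":-0.145},{"x":0,"y":0,"z":0,"turn":-0.145}]'
python3 -m crank '[{"x":0,"y":0,"z":0,"turn":-0.145},{"x":0,"y":0,"z":0,"turn":-0.145},{"x":0,"y":0,"z":2,"turn":-0.145},{"x":0,"y":0,"z":2,"turn":0},{"x":0,"y":0,"z":0,"turn":0}]'
python3 - <<'E'
from h import *
from plant import manip
need(.603,.064,.094,-46)
n="wrist"
c={k:np.array(v) for k,v in manip.camera_model(n).items()}
c["p"],c["d"]=manip.grab_frame(n);bars(c,(.535,.106))
cv2.imwrite("pics/d.png",c["p"][:,:,::-1])
E
```

```text
time: 5.25
tool_pos: [0.6003, 0.0616, 0.1727]
tool_rot: [0.001, 0.981, -0.196, -0.001]
contact_force: [-0.9, 0.2, -0.4]
gripper_width: 0.499
grasp_force: 0.0
time: 5.75
tool_pos: [0.5975, 0.0642, 0.1728]
tool_rot: [-0.0, 0.986, 0.168, -0.002]
contact_force: [-0.1, -0.1, -0.4]
gripper_width: 0.5
grasp_force: 0.0
time: 6.25
tool_pos: [0.5951, 0.0642, 0.1297]
tool_rot: [-0.002, 0.928, 0.374, -0.004]
contact_force: [-0.8, -0.5, 0.7]
gripper_width: 0.502
grasp_force: 0.0
t 6.25 shift [0.58 0.59 3.56] turn -0.002 yang -46.1 tcp [0.5951 0.0642 0.1297] F [-0.8 -0.5  0.7] T [0.03 0.03 0.01] w 0.502 g 0.0 j6 0.79
bar 578 174 size 54 15 angle 59.5 z 0.123 px [ 54  79  99 134]
bar 604 65 size 53 14 angle 43.8 z 0.122 px [312 213  36 117]
bar 477 142 size 14 35 angle -31.3 z 0.122 px [  0 315  89  56]
```

View pics/d.png

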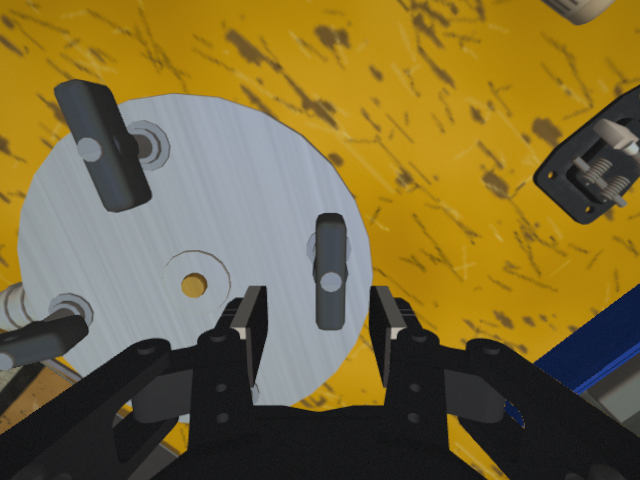

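The far bar at (330,270) sits slightly right of the finger midline at 318, which matches the computed 6 mm shift. The pipe bar at lower left points at the stud.

```bash
python3 -m crank '[{"x":0.6,"y":0.55,"z":0,"turn":0},{"x":0,"y":0,"z":1.2,"turn":0},{"x":0,"y":0,"z":1.2,"turn":0},{"x":0,"y":0,"z":1.2,"turn":0},{"x":0,"y":0,"z":0,"turn":0}]'
python3 -c "
from h import *
need(.603,.065,.094,-46)"
python3 -m crank '[{"x":0,"y":0,"z":0,"turn":0},{"x":0,"y":0,"z":0,"turn":0},{"x":0,"y":0,"z":0,"turn":0},{"x":0,"y":0,"z":0,"turn":0},{"x":0,"y":0,"z":0,"turn":0}]' 5
python3 -c "
from h import *
need(.603,.065,.094,-121.5)"
```

```text
time: 6.8
tool_pos: [0.6047, 0.0644, 0.0961]
tool_rot: [-0.001, 0.928, 0.374, -0.002]
contact_force: [-1.0, -0.1, -0.2]
gripper_width: 0.503
grasp_force: 0.0
t 6.8 shift [-0.08 -0.16  0.21] turn -0.002 yang -46.1 tcp [0.6047 0.0644 0.0961] F [-1.  -0.1 -0.2] T [-0.02  0.02 -0.01] w 0.503 g 0.0 j6 0.79
time: 7.3
tool_pos: [0.6052, 0.0661, 0.0997]
tool_rot: [-0.002, 0.928, 0.374, -0.001]
contact_force: [-6.6, 5.4, 2.9]
gripper_width: 0.147
grasp_force: 60.2
t 7.3 shift [-0.23 -0.07  0.57] turn 1.316 yang -46.1 tcp [0.6052 0.0661 0.0997] F [-6.6  5.4  2.9] T [ 0.74  0.98 -0.02] w 0.147 g 60.16208589076996 j6 0.79
```

```bash
python3 -m crank '[{"x":0,"y":0,"z":0,"turn":0.14},{"x":0,"y":0,"z":0,"turn":0.14},{"x":0,"y":0,"z":0,"turn":0.14},{"x":0,"y":0,"z":0,"turn":0.14},{"x":0,"y":0,"z":0,"turn":0.14}]' 5
python3 -m crank '[{"x":0,"y":0,"z":0,"turn":0.14},{"x":0,"y":0,"z":0,"turn":0.14},{"x":0,"y":0,"z":0,"turn":0.14},{"x":0,"y":0,"z":0,"turn":0.14},{"x":0,"y":0,"z":0,"turn":0.05}]' 5
python3 -m crank '[{"x":0,"y":0,"z":0,"turn":0},{"x":0,"y":0,"z":0,"turn":0},{"x":0,"y":0,"z":0,"turn":0}]' 5
python3 -m crank '[{"x":0,"y":0,"z":0,"turn":0},{"x":0,"y":0,"z":0,"turn":0},{"x":0,"y":0,"z":0,"turn":0},{"x":0,"y":0,"z":0,"turn":0}]' 50
python3 -m crank '[{"x":0,"y":0,"z":-2,"turn":0},{"x":0,"y":0,"z":-3,"turn":0},{"x":0,"y":0,"z":-4,"turn":0},{"x":0,"y":0,"z":0,"turn":0}]'
python3 - <<'E'
from h import *
from plant import manip
need(.603,.064,.160,-121.5)
for n in("scene","side"):
    c={k:np.array(v) for k,v in manip.camera_model(n).items()}
    c["p"],c["d"]=manip.grab_frame(n);print(n);bars(c,(.535,.106))
E
```

```text
time: 7.8
tool_pos: [0.6058, 0.0646, 0.0998]
tool_rot: [-0.0, 1.0, 0.03, -0.001]
contact_force: [-5.0, -1.1, 1.4]
gripper_width: 0.147
grasp_force: 60.0
time: 8.3
tool_pos: [0.6055, 0.0633, 0.0997]
tool_rot: [0.002, 0.963, -0.27, -0.001]
contact_force: [-5.3, -4.6, 2.7]
gripper_width: 0.15
grasp_force: 60.2
time: 8.6
tool_pos: [0.6055, 0.0633, 0.0998]
tool_rot: [0.002, 0.963, -0.269, -0.001]
contact_force: [-6.0, -3.7, 2.4]
gripper_width: 0.145
grasp_force: 60.1
time: 9.0
tool_pos: [0.6071, 0.0645, 0.0997]
tool_rot: [-0.0, 0.963, -0.269, 0.0]
contact_force: [-0.0, -0.1, 0.4]
gripper_width: 0.503
grasp_force: 0.0
time: 9.4
tool_pos: [0.6106, 0.0645, 0.197]
tool_rot: [-0.002, 0.963, -0.269, 0.006]
contact_force: [0.1, 0.2, 0.6]
gripper_width: 0.497
grasp_force: 0.0
t 9.4 shift [-0.67  0.46  3.69] turn 0.006 yang -121.2 tcp [0.6106 0.0645 0.197 ] F [0.1 0.2 0.6] T [-0.03 -0.    0.  ] w 0.497 g 0.0 j6 2.1
scene
bar 603 66 size 14 55 angle -28.4 z 0.122 px [306 179  20  23]
bar 493 39 size 54 14 angle 58.2 z 0.122 px [364 187  28  22]
bar 577 175 size 53 16 angle 59.4 z 0.122 px [282 215  32  23]
bar 466 149 size 14 55 angle -30.8 z 0.121 px [355 221  25  29]
side
bar 578 172 size 55 14 angle 58.6 z 0.121 px [322 180  17  33]
bar 467 144 size 15 54 angle -33.3 z 0.121 px [244 210  38  23]
bar 603 61 size 17 54 angle -29.9 z 0.122 px [351 230  39  24]
bar 494 36 size 55 15 angle 59.5 z 0.122 px [288 251  21  40]
```

Both bars are within about 3° of the centre direction and the arm is clear.

```bash
python3 -c "
from plant import manip
print(manip.job_done())"
```

```text
the job is handed in; nothing more can be done
None
```

I turned the pipe screw first and then the far screw; in the last camera measurements both bars pointed at the cover's centre within about 3°. I then lifted the gripper clear and handed the job in, about 9.5 s into the 42 s limit; no verdict was shown.

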